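Zero the jar filler's portion wheel, count three clicks and lock it

TASK

Set the hand jar filler to its third portion: pushing on the upright pegs of the portion wheel, turn the wheel clockwise (seen from above) back until its lug presses on the rubber stop by feel, firmly but gently, and hold it there for a moment, then turn it anticlockwise exactly three clicks from the home click (the one it springs back to off the stop, counted as zero) and let it rest in that click. Then push the lock bolt by its pin fully home into the wheel's rim. Push gently with the fingers, never gripping a peg or the pin and never with more than about 20 N, and leave the jars, lid, bowl and spoon where they are.

Things in the scene. Friction and masses are not known exactly. Their poses are not given: they have to be found in the camera images.
- filler: the hand jar filler, fixed to the table: a base plate (top 34 mm above the table) with the portion wheel, and on the robot's left a lying metering cylinder, spout and hopper (250 mm high, at least 140 mm from the wheel's axis). Origin on the table exactly under the wheel's axis; y points from the wheel to the cylinder, z up
- wheel_top (a point): centre of the portion wheel's upper face, on its upright axis, 66 mm above the table. The wheel is a scalloped aluminium disc, 188 mm across with 12 lobes, 22 mm thick, with a hub cap (44 mm across, 12 mm high) and four upright pegs
- wheel (a joint): wheel angle in rad, anticlockwise from above positive. A spring plunger gives a click every 0.524 rad: home click 0, third click from home 1.571; it starts at the 4th, 5th or 6th. Going over a lobe takes some 3 to 8 N at a peg; past half way it snaps on to the next click by itself. Clockwise of home the lug meets the stop before half a click; let go there, the wheel springs back to home
- peg0 (a point): centre (half-way up) of an upright rubber-sleeved peg on the wheel, 12 mm in diameter, standing 45 mm above the wheel's upper face (66 to 111 mm above the table), 65 mm from the axis. The four alike pegs stand 90 degrees apart, numbered anticlockwise. The ground between them is free: fingertips may go down to the wheel's face
- peg1 (a point): centre (half-way up) of an upright rubber-sleeved peg on the wheel, 12 mm in diameter, standing 45 mm above the wheel's upper face (66 to 111 mm above the table), 65 mm from the axis. The four alike pegs stand 90 degrees apart, numbered anticlockwise. The ground between them is free: fingertips may go down to the wheel's face
- peg2 (a point): centre (half-way up) of an upright rubber-sleeved peg on the wheel, 12 mm in diameter, standing 45 mm above the wheel's upper face (66 to 111 mm above the table), 65 mm from the axis. The four alike pegs stand 90 degrees apart, numbered anticlockwise. The ground between them is free: fingertips may go down to the wheel's face
- peg3 (a point): centre (half-way up) of an upright rubber-sleeved peg on the wheel, 12 mm in diameter, standing 45 mm above the wheel's upper face (66 to 111 mm above the table), 65 mm from the axis. The four alike pegs stand 90 degrees apart, numbered anticlockwise. The ground between them is free: fingertips may go down to the wheel's face
- lug (a point): the spot on the wheel's lug that meets the stop: 107 mm from the axis, 51 mm above the table. The lug is a dark steel tab 8 mm wide, 10 mm high, that stands out from the wheel's rim to 118 mm from the axis and turns with the wheel
- stop_pad (a point): centre of the stop's rubber buffer, a ball 14 mm across, 107 mm from the wheel's axis, 51 mm above the table
- stop: the sprung stop beside the wheel; origin on the table under the wheel's axis. The lug meets it when the wheel stands 0.06 to 0.18 rad clockwise of home (its setting differs each time: feel for it). It yields springily: each further 0.02 rad adds about 6 N to the push needed at a peg, on top of the click's own 3 to 8 N
- bolt (a joint): travel of the lock bolt in m: 0 drawn back, 0.025 fully home in the notch between two lobes. It slides level, straight towards the wheel's axis, with about 2.5 N of friction plus 20 N per m/s, to a hard end; it stays where it is left. It goes home only while the wheel rests in a click
- bolt_pin (a point): centre (half-way up) of the bolt's upright rubber-sleeved pin, 14 mm in diameter, 63 to 113 mm above the table, by which the bolt is pushed from outside; 152 mm from the wheel's axis while drawn back
- jar_spout: filled open glass jar, 62 mm across, 70 mm tall, standing on the filler's foot under its spout; origin under its centre. Bystander
- jar_a: filled glass jar with a steel lid, 64 mm across, 80 mm tall; origin under its centre. Bystander
- jar_b: like jar_a. Bystander
- jar_c: filled open glass jar, 62 mm across, 70 mm tall; origin under its centre. Bystander
- lid: loose steel jar lid, 64 mm across, 12 mm high, lying on the filler's base plate at the corner nearest the robot's right; origin under its centre. Bystander
- tub: small steel bowl, 100 mm across, 70 mm high; origin under its centre. Bystander
- spoon: steel serving spoon lying on the table. Bystander

How it is judged:
On the way, in this order (a step that is already met when the one before it is completed fails the run):
1. the wheel is turned clockwise until its lug presses on the stop (over 3.5 N) for 0.2 s (contact force between filler and stop above 3.5 N), for 0.2 s.
2. the wheel rests in the third click from home (value of joint wheel between 1.5108 and 1.6308 rad and velocity of joint wheel between -0.1 and 0.1 rad/s), for 0.2 s.
3. the bolt is fully home, with the wheel in the third click (all of step 2 and value of joint bolt above 0.0225 m), for 0.2 s.
At the end, for the whole second after the job is handed in: the wheel rests in the third click from home (1.571 rad, within 0.06) and the bolt is home (within 2.5 mm of its 25 mm travel), both still (all of step 3 and velocity of joint bolt between -0.005 and 0.005 m/s); the robot touches nothing.
It fails at once if the filler or its wheel, bolt or stop is pushed or squeezed with more than 22 N (contact force between any of the fingers, the arm and filler above 22 N or contact force between any of the fingers, the arm and stop above 22 N).
It fails at once if a jar, the lid, the bowl or the spoon is moved by more than 30 mm (distance of any of jar_spout, jar_a, jar_b, jar_c, lid, tub, spoon from where it was at the start of the episode above 0.03 m).
It also fails if it takes over 72 s, if anything falls off the work surface, if the arm or the gripper's body presses on something with over 40 N, if the wrist force passes 120 N, or if a joint passes its speed limit or range.

ROBOT

A 6-joint arm with a two-finger parallel gripper is mounted at the origin on the work surface. World frame = base frame: x ahead of the robot, y to its left, z up, the work surface at z = 0. Lengths are in m, angles in rad, forces in N, time in s.
With the tool pointing down it reaches from about 0.375 to 0.9 m from the base axis. Payload 3.1 kg.
Tool frame: the origin (TCP) lies midway between the tips of the shut fingers; the grasp point (between the pads) lies grip_point_offset behind it (grip_point_offset is the distance from the TCP to the grasp point, in m); y points along the fingers, z is the direction in which the jaws open and shut, and the axes are right-handed (so a half turn about y gives the same grasp; the last joint's range is limited). The gripper opens to 87 mm and grips with 3 to 60 N. Pads are 19 mm wide; open, the fingers measure 117 mm over their backs; the gripper's body (75 mm by 190 mm) begins 51 mm behind the grasp point.
Start: joints at [-1.444, 0.527, 1.433, -0, 1.181, -0.178], TCP at [0.188, -0.596, 0.223] pointing down, gripper open.
Joint ranges: [-3.08, 3.08], [-0.75, 2.2], [0.22, 2.44], [-1.43, 4.57], [0, 2.65], [-2.85, 2.85]. Speed limits (rad/s): [2.79, 2.79, 3.14, 3.14, 3.14, 3.14].

INTERFACE

Orientations are given as a unit quaternion [x, y, z, w].
In Python, from rig import * gives the robot as it stands.
- The arm moves only by the tool jog_arm, never from a script. Its argument "increments" is a list that holds one entry, the list of rows, each a list of 7 numbers: the turn, a rotation vector about the world's x, y, z in degrees, then the shift along the world's x, y, z in m, then the closure, from -1 (fully open) to 1 (shut), so that 0 is half open. In form: [[[rx, ry, rz, x, y, z, jaw], ...]]. A call has 1 to 8 rows; each row is the pose to reach, as a shift and turn from the pose measured when the call began; what a row does not reach only later rows make up. A row lasts 1/10 s, in which the tool goes at most 50 mm and 8.59 degrees, less where a joint would pass 70% of its speed; a pose out of reach is approached as far as the arm can. A call with a gripper value outside its range is refused whole. The fingers move at their own pace and stop on an object; "squeeze" is the grip in N (left out, the last holds). Time passes only in rows, so rows that repeat a pose let the fingers close. It gives the time, the measured TCP pose, the force and the opening at its end, in the units of the state.
- get_obs(): the state, without advancing time (a new reading comes with each control period).
- camera(name): name is "side" or "top"; returns the picture (400x640x3 uint8, red, green, blue); there is no depth.
- camera_info(name): a dict with "K" (3x3 intrinsics, pixels), "R" (3x3) and "t" (3): a world point X has camera coordinates R X + t. Camera axes: x right, y down, z forward; pixel columns grow to the right and rows downward; lengths in m; the calibration is good to about 2 mm. A picture is of the moment at which its call begins. camera_info takes no time and is no camera call.
- hand_in(): hands the job in, once; it reports no verdict.
The state is a dict: "time": time; "q": joint angles; "joint_velocities": joint speeds; "joint_torque": joint torques, N m; "position": TCP position; "tool_rot": TCP orientation; "ft_force": force on the tool from outside, world axes, zero at the start; "moment": the same for the moment, N m; "grip_width": finger opening in m.
Only numpy, scipy, OpenCV 4.12 (cv2) and the standard library are available. Lean on these libraries where they do the work, as an engineer would, in place of code of your own. Each camera call takes 0.05 s, during which the arm holds its last target.

## Working session

There is one attempt and no reset: what is moved stays moved. The work goes in short steps, Python scripts to look and compute and a tool call to move; the robot and the scene stay as the last step left them, time stands still between calls to the robot, and variables do not carry over. Pictures are saved under pics/ and viewed, and the job is handed in when it is done.

Besides the shell and the picture viewer there is one more tool, called after "Call:" by a JSON object that holds its "name" and its "arguments", one argument or row to a line. jog_arm: Moves the arm, as the interface text tells. Its arguments: {"type":"object","properties":{"increments":{"type":"array","items":{"type":"array","items":{"type":"array","items":{"type":"number"}}}},"squeeze":{"type":"number"}},"required":["increments"]}

```bash
ls; mkdir -p pics; python3 - <<'E'
from rig import *
import cv2
o=get_obs();print(o)
for n in("top","side"):
    cv2.imwrite(f"pics/{n}0.png",camera(n)[:,:,::-1]);i=camera_info(n);print(n,i)
E
```

```text
pics
{'time': 0.0, 'q': array([-1.44448657e+00,  5.28459249e-01,  1.43391010e+00,  8.89978146e-06,
        1.18138367e+00, -1.78504277e-01]), 'joint_velocities': array([-9.85197849e-05, -8.21216293e-04, -1.43892887e-04,  1.01725765e-03,
        1.04505213e-03,  1.05486168e-03]), 'joint_torque': array([-5.67322513e-04, -4.40046394e+01, -1.76589417e+01,  6.33421121e-02,
        5.82394504e-02, -1.68278493e-04]), 'position': array([ 0.18750646, -0.595441  ,  0.2215734 ]), 'tool_rot': array([-0.10732723,  0.6996736 , -0.69814667,  0.10737291]), 'ft_force': array([-0.23059015, -0.20559313, -0.25386577]), 'moment': array([ 0.00380459,  0.00544985, -0.02615217]), 'grip_width': 0.0869984968186673}
top {'K': array([[432.77950809,   0.        , 317.26018353],
       [  0.        , 432.77950809, 209.48418142],
       [  0.        ,   0.        ,   1.        ]]), 'R': array([[-0.02609104, -0.99964286, -0.00577995],
       [-0.99613189,  0.02648384, -0.08378467],
       [ 0.08390782,  0.00357157, -0.99646712]]), 't': array([-1.40649054e-03,  5.18776027e-01,  1.47536425e+00])}
side {'K': array([[381.15600631,   0.        , 320.12943219],
       [  0.        , 381.15600631, 198.01547136],
       [  0.        ,   0.        ,   1.        ]]), 'R': array([[-5.14753569e-01, -8.57338165e-01, -1.83234464e-04],
       [-6.52229157e-01,  3.91742967e-01, -6.48948823e-01],
       [ 5.56440374e-01, -3.33929212e-01, -7.60832039e-01]]), 't': array([0.25623384, 0.43083467, 0.96772407])}
```

View pics/top0.png

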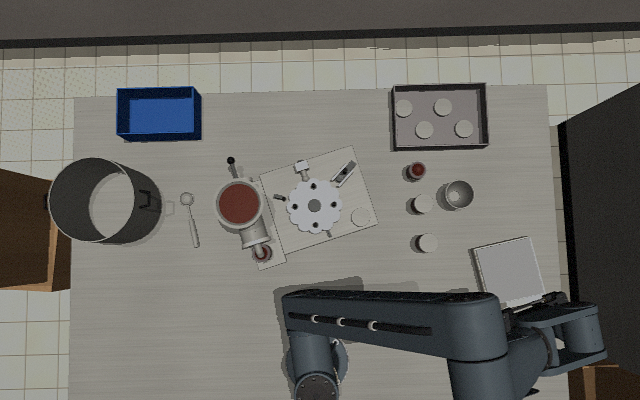

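View pics/side0.png

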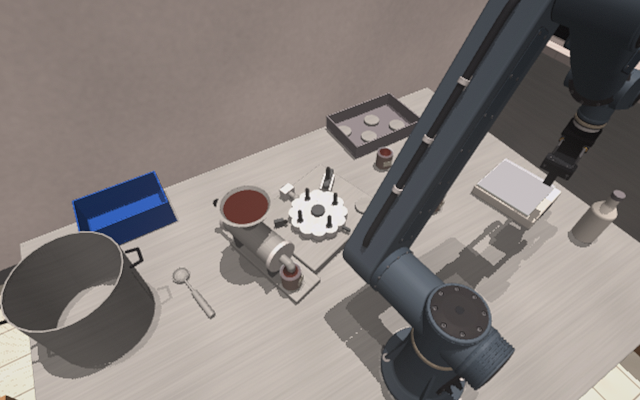

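```bash
python3 - <<'E'
import cv2
a=cv2.imread("pics/top0.png");cv2.imwrite("pics/top0z.png",cv2.resize(a[130:310,220:440],None,fx=3.4,fy=3.3,interpolation=2))
a=cv2.imread("pics/side0.png");cv2.imwrite("pics/side0z.png",cv2.resize(a[80:280,210:450],None,fx=3,fy=3,interpolation=2))
E
```

```text
(no output)
```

View pics/top0z.png

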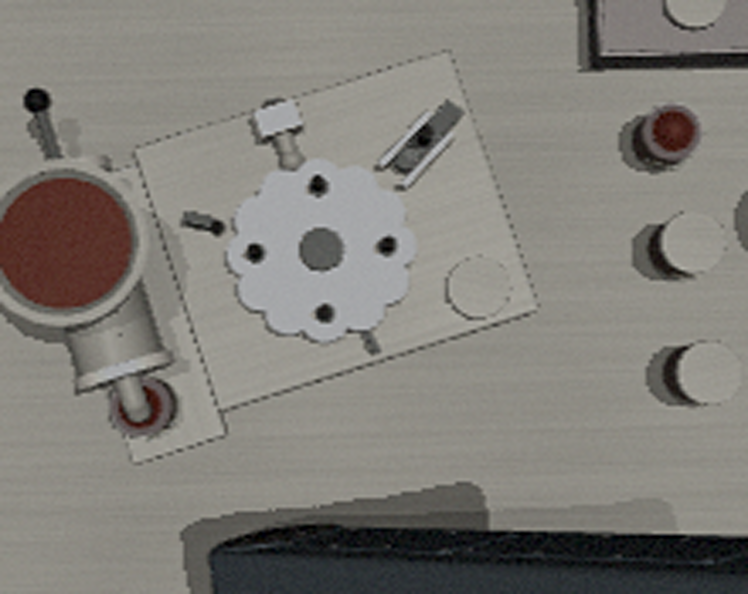

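View pics/side0z.png

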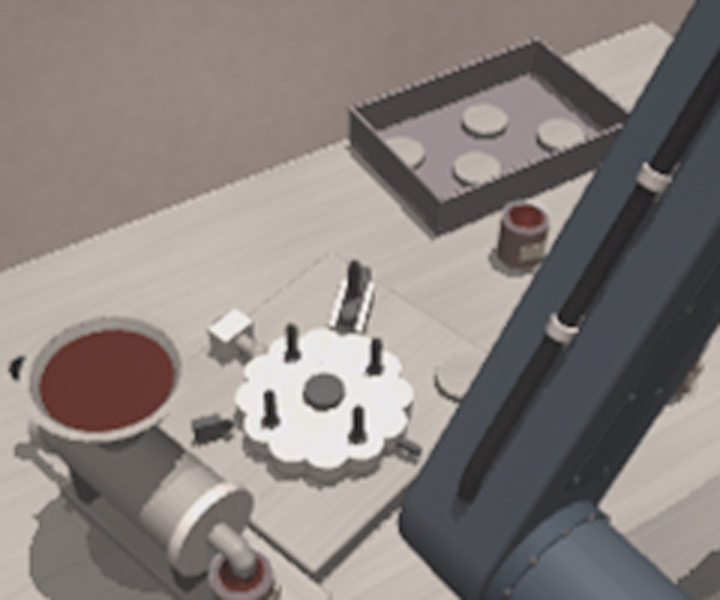

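```bash
cat > h.py <<'E'
from rig import *
import cv2,numpy as np
I={n:camera_info(n) for n in("top","side")}
def ray(n,p):
    i=I[n];d=i["R"].T@np.linalg.inv(i["K"])@np.array([p[0],p[1],1.]);return -i["R"].T@i["t"],d
def onz(n,p,z):
    c,d=ray(n,p);return c+d*(z-c[2])/d[2]
def tri(a,b):
    c1,d1=ray("top",a);c2,d2=ray("side",b);A=np.stack([d1,-d2],1)
    s=np.linalg.lstsq(A,c2-c1,rcond=None)[0];p,q=c1+s[0]*d1,c2+s[1]*d2
    return (p+q)/2,np.linalg.norm(p-q)
def proj(n,X):
    i=I[n];c=i["K"]@(i["R"]@np.array(X)+i["t"]);return c[:2]/c[2]
E
python3 - <<'E'
from h import *
import rig;print([k for k in dir(rig) if 'grip' in k.lower()], getattr(rig,'grip_point_offset',None))
a=cv2.imread("pics/top0.png");b=cv2.imread("pics/side0.png")
def blobs(img,box,lo,hi,amin):
    x0,y0,x1,y1=box;g=cv2.cvtColor(img,6)[y0:y1,x0:x1];m=((g>=lo)&(g<=hi)).astype(np.uint8)
    n,l,s,c=cv2.connectedComponentsWithStats(m)
    return [(tuple(np.round(c[i]+[x0,y0],1)),s[i][4],tuple(s[i][:4]+[x0,y0,0,0])) for i in range(1,n) if s[i][4]>=amin]
print("top dark");[print(*x) for x in blobs(a,(265,150,365,240),0,70,6)]
print("hub");[print(*x) for x in blobs(a,(300,190,330,220),85,140,40)]
print("white");[print(*x) for x in blobs(a,(270,165,350,240),178,255,400)]
print("side dark");[print(*x) for x in blobs(b,(265,155,360,255),0,75,12)]
print(cv2.cvtColor(a,6)[205,280:350])
E
```

```text
['grip_point_offset'] 0.0187
top dark
(np.float64(343.8), np.float64(171.3)) 41 (np.int64(340), np.int64(167), np.int64(8), np.int64(8))
(np.float64(306.7), np.float64(169.0)) 6 (np.int64(305), np.int64(168), np.int64(4), np.int64(3))
(np.float64(299.1), np.float64(171.6)) 9 (np.int64(297), np.int64(170), np.int64(5), np.int64(4))
(np.float64(338.0), np.float64(180.9)) 7 (np.int64(336), np.int64(180), np.int64(5), np.int64(3))
(np.float64(313.2), np.float64(185.8)) 20 (np.int64(311), np.int64(183), np.int64(5), np.int64(6))
(np.float64(280.7), np.float64(198.3)) 23 (np.int64(274), np.int64(197), np.int64(12), np.int64(4))
(np.float64(333.2), np.float64(204.0)) 20 (np.int64(331), np.int64(202), np.int64(5), np.int64(5))
(np.float64(294.4), np.float64(206.1)) 19 (np.int64(293), np.int64(204), np.int64(4), np.int64(5))
(np.float64(314.9), np.float64(224.4)) 18 (np.int64(313), np.int64(222), np.int64(5), np.int64(5))
hub
(np.float64(314.6), np.float64(204.8)) 119 (np.int64(308), np.int64(199), np.int64(13), np.int64(13))
white
side dark
(np.float64(356.1), np.float64(155.7)) 14 (np.int64
[... 632 characters left out ...]
 np.int64(11))
(np.float64(317.1), np.float64(214.7)) 15 (np.int64(312), np.int64(213), np.int64(11), np.int64(4))
(np.float64(328.7), np.float64(221.5)) 35 (np.int64(327), np.int64(216), np.int64(4), np.int64(12))
(np.float64(280.1), np.float64(223.7)) 57 (np.int64(275), np.int64(220), np.int64(12), np.int64(8))
(np.float64(347.5), np.float64(247.1)) 79 (np.int64(343), np.int64(228), np.int64(14), np.int64(27))
[149 152 152 152 151 150 158 168 168 169 169 165 135  18  24  14  41 107
 159 169 168 165 168 164 167 169 170 160  75  86  90  89  90  95  88  87
  92  94  92  88 108 156 169 170 166 168 164 167 167 160 126  69  18   1
   2  32 113 172 166 167 167 166 160 154 155 156 158 158 158 159]
```

```bash
python3 - <<'E'
from h import *
print("cam",[-I[n]["R"].T@I[n]["t"] for n in I])
T=[(313.2,185.8),(294.4,206.1),(314.9,224.4),(333.2,204.0)]
S=[(306.8,194.5),(299.5,216.7),(328.7,221.5),(334.6,199.0)]
P=[]
for t,s in zip(T,S):
    p,g=tri(t,s);P.append(p);print(p.round(4),round(g,4),onz("top",t,.100).round(4),onz("side",s,.0885).round(4))
c=np.mean(P,0);print("c3d",c)
Q=np.array([onz("top",t,.1) for t in T]);c2=Q.mean(0);print("ctop",c2,np.linalg.norm(Q-c2,axis=1),np.degrees(np.arctan2(*(Q-c2)[:,[1,0]].T)))
Q=np.array([onz("side",t,.0885) for t in S]);c3=Q.mean(0);print("cside",c3,np.linalg.norm(Q-c3,axis=1),np.degrees(np.arctan2(*(Q-c3)[:,[1,0]].T)))
print("hub",onz("top",(314.3,204.9),.078))
p,g=tri((343.8,171.3),(327.4,173.9));print("pin",p,g,onz("top",(343.8,171.3),.1),onz("side",(327.4,173.9),.088))
for nm,px in dict(lug=(329.4,231),lug0=(327,227),stop=(285,198.5)).items():
    q=onz("top",px,.053);d=q-c2;print(nm,q,np.hypot(*d[:2]),np.degrees(np.arctan2(d[1],d[0])))
# plate edge dir
e=onz("top",(220+137/3.4,130+148/3.3),.034)-onz("top",(220+450/3.4,130+50/3.3),.034);print("yaxis",np.degrees(np.arctan2(e[1],e[0])))
E
python3 - <<'E'
import cv2
a=cv2.imread("pics/top0.png");cv2.imwrite("pics/z2.png",cv2.resize(a[155:245,265:365],None,fx=7,fy=6.6,interpolation=0))
E
```

```text
cam [array([ 0.39293805, -0.02041453,  1.51360931]), array([-0.12558053,  0.37405393,  1.01591208])]
[ 0.5922 -0.0049  0.0835] 0.0025 [ 0.5906 -0.004   0.1   ] [ 0.5876 -0.0038  0.0885]
[0.526  0.0591 0.0822] 0.0029 [0.5251 0.0593 0.1   ] [0.5207 0.0601 0.0885]
[ 0.463  -0.0076  0.0836] 0.0036 [ 0.4633 -0.0064  0.1   ] [ 0.4589 -0.007   0.0885]
[ 0.5288 -0.0703  0.0855] 0.0042 [ 0.5286 -0.0681  0.1   ] [ 0.5254 -0.0704  0.0885]
c3d [ 0.52749199 -0.00590705  0.08369183]
ctop [ 0.52689417 -0.00478394  0.1       ] [0.06368403 0.0641515  0.06364584 0.06333538] [   0.68430877   91.59892555 -178.58149818  -88.42857049]
cside [ 0.52312427 -0.00529912  0.0885    ] [0.06447401 0.06545033 0.06427049 0.06518538] [   1.31375865   92.15414956 -178.45241762  -88.02180251]
hub [ 0.5294095  -0.00580878  0.078     ]
pin [ 0.63724654 -0.10940631  0.08401906] 0.005440650040173056 [ 0.6361     -0.10623341  0.1       ] [ 0.63230409 -0.10947136  0.088     ]
lug [ 0.44205264 -0.05420454  0.053     ] 0.09818594980935545 -149.77898886622535
lug0 [ 0.45575133 -0.04649224  0.053     ] 0.08246748547634448 -149.61854733622837
stop [0.55625762 0.09335083 0.053     ] 0.10243361379360985 73.34200009071142
yaxis 106.55476469776505
```

View pics/z2.png

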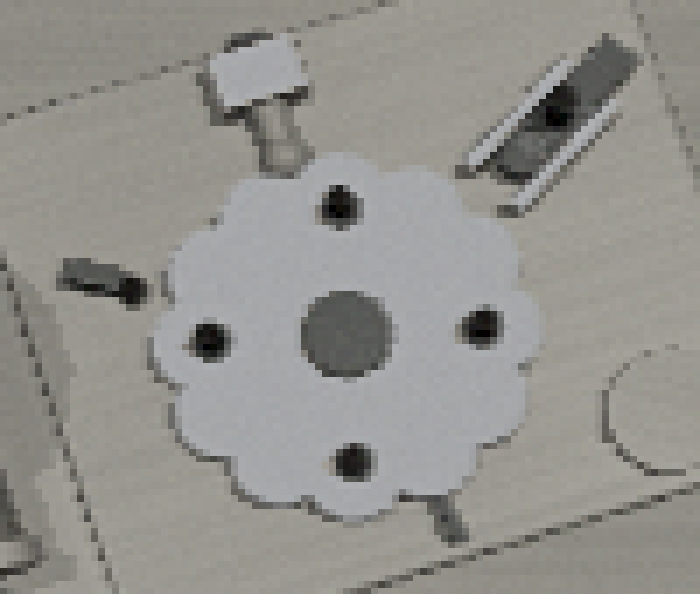

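```bash
python3 - <<'E'
from h import *
from scipy.spatial.transform import Rotation as R
o=get_obs();M=R.from_quat(o["tool_rot"]).as_matrix();print(M.round(3))
z=M[:,2];psi0=np.degrees(np.arctan2(z[1],z[0]));print("jaw az",psi0,o["time"])
q1=np.degrees(-1.444);q6=np.degrees(-.178)
c=np.array([.527,-.005])
for az in(14.7,-20,-60,-112):
    p=c+.0668*np.array([np.cos(np.radians(az)),np.sin(np.radians(az))]);a1=np.degrees(np.arctan2(p[1],p[0]))
    for k in(0,180,-180):
        print(az,p.round(4),"turn",round(az+k-psi0,1),"q6",round(q6-(az+k-psi0)+(a1-q1),1))
E
```

```text
[[-0.954 -0.     0.3  ]
 [-0.3    0.002 -0.954]
 [-0.    -1.    -0.002]]
jaw az -72.53723225431094 0.1
14.7 [0.5916 0.012 ] turn 87.2 q6 -13.5
14.7 [0.5916 0.012 ] turn 267.2 q6 -193.5
14.7 [0.5916 0.012 ] turn -92.8 q6 166.5
-20 [ 0.5898 -0.0278] turn 52.5 q6 17.3
-20 [ 0.5898 -0.0278] turn 232.5 q6 -162.7
-20 [ 0.5898 -0.0278] turn -127.5 q6 197.3
-60 [ 0.5604 -0.0629] turn 12.5 q6 53.6
-60 [ 0.5604 -0.0629] turn 192.5 q6 -126.4
-60 [ 0.5604 -0.0629] turn -167.5 q6 233.6
-112 [ 0.502  -0.0669] turn -39.5 q6 104.4
-112 [ 0.502  -0.0669] turn 140.5 q6 -75.6
-112 [ 0.502  -0.0669] turn -219.5 q6 284.4
```

Call:
{"name": "jog_arm", "arguments": {
  "increments": [
    [[0,0,6,0.025,0.038,0,1],[0,0,12,0.05,0.077,0,1],[0,0,18,0.075,0.115,0,1],[0,0,24,0.1,0.154,0,1],[0,0,30,0.125,0.192,0,1],[0,0,36,0.15,0.23,0,1],[0,0,42,0.175,0.27,0,1],[0,0,48,0.2,0.307,0,1]]
  ]
}}

```text
time: 0.9
position: [0.3879, -0.2864, 0.2214]
tool_rot: [-0.384, 0.595, -0.593, 0.383]
ft_force: [1.0, 0.7, -0.1]
grip_width: 0.0314
```

Call:
{"name": "jog_arm", "arguments": {
  "increments": [
    [[0,0,6,0.025,0.038,0,1],[0,0,12,0.05,0.077,0,1],[0,0,18,0.075,0.115,0,1],[0,0,24,0.1,0.154,0,1],[0,0,30,0.125,0.192,0,1],[0,0,36,0.15,0.23,0,1],[0,0,42,0.175,0.27,0,1],[0,0,47,0.2,0.306,0,1]]
  ]
}}

```text
time: 1.7
position: [0.5883, 0.0218, 0.2211]
tool_rot: [0.59, -0.392, 0.389, -0.589]
ft_force: [0.1, -0.4, -0.5]
grip_width: 0.0003
```

```bash
cat > st.py <<'E'
from h import *
from scipy.spatial.transform import Rotation as R
o=get_obs();M=R.from_quat(o["tool_rot"]).as_matrix();z=M[:,2]
p=o["position"];d=p-np.array([.527,-.005,0])
print("t",round(o["time"],2),"p",p.round(4),"jaw",np.degrees(np.arctan2(z[1],z[0])).round(1),"az",np.degrees(np.arctan2(d[1],d[0])).round(1),"r",np.hypot(d[0],d[1]).round(4),"F",o["ft_force"].round(1),"q",o["q"].round(2),"g",o["grip_width"].round(4))
E
cat > sv.py <<'E'
from h import *
import sys
for n in ("top","side"): cv2.imwrite(f"pics/{sys.argv[1]}_{n}.png",camera(n)[:,:,::-1])
a=cv2.imread(f"pics/{sys.argv[1]}_top.png")[145:245,250:370];b=cv2.imread(f"pics/{sys.argv[1]}_side.png")[120:270,240:420]
a=cv2.resize(a,(400,333));b=cv2.resize(b,(400,333));cv2.imwrite(f"pics/{sys.argv[1]}.png",np.hstack([a,b]))
E
python3 st.py; python3 sv.py a1
```

```text
Traceback (most recent call last):
  File "st.py", line 5, in <module>
    print("t",round(o["time"],2),"p",p.round(4),"jaw",np.degrees(np.arctan2(z[1],z[0])).round(1),"az",np.degrees(np.arctan2(d[1],d[0])).round(1),"r",np.hypot(d[0],d[1]).round(4),"F",o["ft_force"].round(1),"q",o["q"].round(2),"g",o["grip_width"].round(4))
                                                                                                                                                                                                                                     ^^^^^^^^^^^^^^^^^^^^^
AttributeError: 'float' object has no attribute 'round'
```

View pics/a1.png

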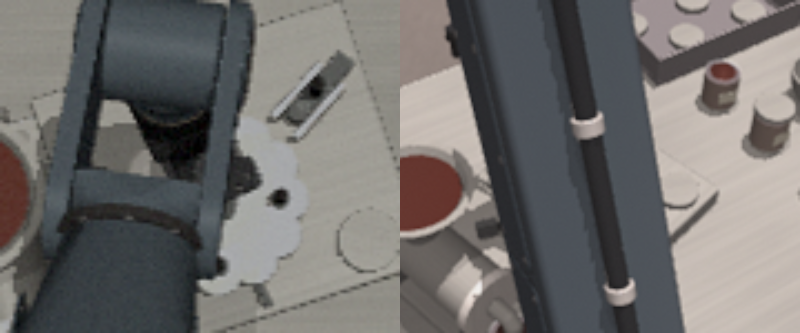

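Call:
{"name": "jog_arm", "arguments": {
  "increments": [
    [[0,0,0,-0.001,-0.002,-0.04,1],[0,0,0,-0.001,-0.002,-0.08,1],[0,0,0,-0.001,-0.002,-0.11,1],[0,0,0,-0.001,-0.002,-0.13,1],[0,0,0,-0.001,-0.002,-0.14,1],[0,0,0,-0.001,-0.002,-0.14,1]]
  ]
}}

```text
time: 2.4
position: [0.588, 0.0217, 0.0797]
tool_rot: [0.59, -0.392, 0.389, -0.589]
ft_force: [0.0, -0.6, -0.4]
grip_width: 0.0008
```

```bash
sed -i 's/o\["grip_width"\].round(4)/round(float(o["grip_width"]),4)/' st.py; python3 st.py
```

```text
t 2.4 p [0.588  0.0217 0.0797] jaw 23.0 az 23.7 r 0.0666 F [ 0.  -0.6 -0.4] q [-0.15  0.67  1.64  0.    0.83 -0.56] g 0.0008
```

```bash
cat > arc.py <<'E'
# arc.py az_target step r zt
import sys,runpy
from h import *
from scipy.spatial.transform import Rotation as R
runpy.run_path("st.py")
o=get_obs();p=o["position"];z=R.from_quat(o["tool_rot"]).as_matrix()[:,2];jaw=np.degrees(np.arctan2(z[1],z[0]))
c=np.array([.527,-.005]);d=p[:2]-c;a=np.degrees(np.arctan2(d[1],d[0]))
step=float(sys.argv[1]);r=float(sys.argv[2]);n=int(sys.argv[3]);zt=float(sys.argv[4]);a0=float(sys.argv[5]) if len(sys.argv)>5 else a
for k in range(1,n+1):
    b=a0+k*step;q=c+r*np.array([np.cos(np.radians(b)),np.sin(np.radians(b))])-p[:2]
    print([0,0,round(b-jaw,1),round(q[0],4),round(q[1],4),round(zt-p[2],4),1],end=", ")
print()
E
python3 arc.py -3 .0665 8 .08
```

```text
t 2.4 p [0.588  0.0217 0.0797] jaw 23.0 az 23.7 r 0.0666 F [ 0.  -0.6 -0.4] q [-0.15  0.67  1.64  0.    0.83 -0.56] g 0.0008
[0, 0, np.float64(-2.4), np.float64(0.0012), np.float64(-0.0033), np.float64(0.0003), 1], [0, 0, np.float64(-5.4), np.float64(0.0023), np.float64(-0.0066), np.float64(0.0003), 1], [0, 0, np.float64(-8.4), np.float64(0.0033), np.float64(-0.0099), np.float64(0.0003), 1], [0, 0, np.float64(-11.4), np.float64(0.0041), np.float64(-0.0133), np.float64(0.0003), 1], [0, 0, np.float64(-14.4), np.float64(0.0047), np.float64(-0.0167), np.float64(0.0003), 1], [0, 0, np.float64(-17.4), np.float64(0.0051), np.float64(-0.0202), np.float64(0.0003), 1], [0, 0, np.float64(-20.4), np.float64(0.0054), np.float64(-0.0237), np.float64(0.0003), 1], [0, 0, np.float64(-23.4), np.float64(0.0055), np.float64(-0.0271), np.float64(0.0003), 1],
```

Call:
{"name": "jog_arm", "arguments": {
  "increments": [
    [[0,0,-2.4,0.0012,-0.0033,0,1],[0,0,-5.4,0.0023,-0.0066,0,1],[0,0,-8.4,0.0033,-0.0099,0,1],[0,0,-11.4,0.0041,-0.0133,0,1]]
  ]
}}

```text
time: 2.8
position: [0.5929, 0.01, 0.0812]
tool_rot: [-0.546, 0.45, -0.446, 0.548]
ft_force: [1.6, 7.9, -1.2]
grip_width: 0.0005
```

```bash
sed -i 's/print(\[0.*$/print("[0, 0, %.1f, %.4f, %.4f, %.4f, 1]"%(b-jaw,q[0],q[1],zt-p[2]),end=", ")/' arc.py;python3 arc.py -2.5 .0665 8 .08
```

```text
t 2.8 p [0.5929 0.01   0.0812] jaw 11.4 az 12.8 r 0.0676 F [ 1.6  7.9 -1.2] q [-0.17  0.68  1.63  0.01  0.84 -0.38] g 0.0005
[0, 0, -1.1, -0.0005, -0.0031, -0.0012, 1], [0, 0, -3.6, -0.0001, -0.0060, -0.0012, 1], [0, 0, -6.1, 0.0003, -0.0088, -0.0012, 1], [0, 0, -8.6, 0.0005, -0.0117, -0.0012, 1], [0, 0, -11.1, 0.0006, -0.0146, -0.0012, 1], [0, 0, -13.6, 0.0005, -0.0175, -0.0012, 1], [0, 0, -16.1, 0.0003, -0.0204, -0.0012, 1], [0, 0, -18.6, 0.0000, -0.0233, -0.0012, 1],
```

Call:
{"name": "jog_arm", "arguments": {
  "increments": [
    [[0,0,-1.1,-0.0005,-0.0031,-0.001,1],[0,0,-3.6,-0.0001,-0.006,-0.001,1],[0,0,-6.1,0.0003,-0.0088,-0.001,1],[0,0,-8.6,0.0005,-0.0117,-0.001,1]]
  ]
}}

```text
time: 3.2
position: [0.5943, -0.0008, 0.0816]
tool_rot: [-0.509, 0.49, -0.487, 0.514]
ft_force: [0.8, 3.8, -1.2]
grip_width: 0.0004
```

```bash
python3 arc.py -2.5 .0665 8 .08
```

```text
t 3.2 p [ 0.5943 -0.0008  0.0816] jaw 2.6 az 3.6 r 0.0674 F [ 0.8  3.8 -1.2] q [-0.19  0.67  1.63  0.01  0.84 -0.25] g 0.0004
[0, 0, -1.5, -0.0008, -0.0030, -0.0016, 1], [0, 0, -4.0, -0.0008, -0.0059, -0.0016, 1], [0, 0, -6.5, -0.0010, -0.0088, -0.0016, 1], [0, 0, -9.0, -0.0012, -0.0116, -0.0016, 1], [0, 0, -11.5, -0.0016, -0.0145, -0.0016, 1], [0, 0, -14.0, -0.0021, -0.0174, -0.0016, 1], [0, 0, -16.5, -0.0027, -0.0202, -0.0016, 1], [0, 0, -19.0, -0.0035, -0.0230, -0.0016, 1],
```

Call:
{"name": "jog_arm", "arguments": {
  "increments": [
    [[0,0,-1.5,-0.0008,-0.003,-0.0015,1],[0,0,-4,-0.0008,-0.0059,-0.0015,1],[0,0,-6.5,-0.001,-0.0088,-0.0015,1],[0,0,-9,-0.0012,-0.0116,-0.0015,1],[0,0,-11.5,-0.0016,-0.0145,-0.0015,1],[0,0,-14,-0.0021,-0.0174,-0.0015,1],[0,0,-16.5,-0.0027,-0.0202,-0.0015,1],[0,0,-19,-0.0035,-0.023,-0.0015,1]]
  ]
}}

```text
time: 4.0
position: [0.5923, -0.0233, 0.0814]
tool_rot: [-0.418, 0.567, -0.567, 0.427]
ft_force: [4.0, 6.7, -0.3]
grip_width: 0.0001
```

```bash
python3 arc.py -2.5 .0665 8 .08
```

```text
t 4.0 p [ 0.5923 -0.0233  0.0814] jaw -16.6 az -15.7 r 0.0678 F [ 4.   6.7 -0.3] q [-0.23  0.67  1.64  0.01  0.83  0.05] g 0.0001
[0, 0, -1.6, -0.0021, -0.0024, -0.0014, 1], [0, 0, -4.1, -0.0031, -0.0052, -0.0014, 1], [0, 0, -6.6, -0.0042, -0.0078, -0.0014, 1], [0, 0, -9.1, -0.0054, -0.0105, -0.0014, 1], [0, 0, -11.6, -0.0067, -0.0131, -0.0014, 1], [0, 0, -14.1, -0.0081, -0.0156, -0.0014, 1], [0, 0, -16.6, -0.0096, -0.0181, -0.0014, 1], [0, 0, -19.1, -0.0113, -0.0205, -0.0014, 1],
```

Call:
{"name": "jog_arm", "arguments": {
  "increments": [
    [[0,0,-1.6,-0.0021,-0.0024,-0.0015,1],[0,0,-4.1,-0.0031,-0.0052,-0.0015,1],[0,0,-6.6,-0.0042,-0.0078,-0.0015,1],[0,0,-9.1,-0.0054,-0.0105,-0.0015,1],[0,0,-11.6,-0.0067,-0.0131,-0.0015,1],[0,0,-14.1,-0.0081,-0.0156,-0.0015,1],[0,0,-16.6,-0.0096,-0.0181,-0.0015,1],[0,0,-19.1,-0.0113,-0.0205,-0.0015,1]]
  ]
}}

```text
time: 4.8
position: [0.5817, -0.0447, 0.0812]
tool_rot: [0.317, -0.628, 0.631, -0.327]
ft_force: [-0.7, 0.2, -1.0]
grip_width: 0.0004
```

```bash
python3 arc.py -2.5 .0665 8 .08
```

```text
t 4.8 p [ 0.5817 -0.0447  0.0812] jaw -35.8 az -36.0 r 0.0676 F [-0.7  0.2 -1. ] q [-0.27  0.66  1.66  0.01  0.8   0.35] g 0.0004
[0, 0, -2.7, -0.0027, -0.0017, -0.0012, 1], [0, 0, -5.2, -0.0045, -0.0039, -0.0012, 1], [0, 0, -7.7, -0.0065, -0.0060, -0.0012, 1], [0, 0, -10.2, -0.0085, -0.0081, -0.0012, 1], [0, 0, -12.7, -0.0106, -0.0101, -0.0012, 1], [0, 0, -15.2, -0.0129, -0.0119, -0.0012, 1], [0, 0, -17.7, -0.0151, -0.0137, -0.0012, 1], [0, 0, -20.2, -0.0175, -0.0154, -0.0012, 1],
```

Call:
{"name": "jog_arm", "arguments": {
  "increments": [
    [[0,0,-2.7,-0.0027,-0.0017,-0.001,1],[0,0,-5.2,-0.0045,-0.0039,-0.001,1],[0,0,-7.7,-0.0065,-0.006,-0.001,1],[0,0,-10.2,-0.0085,-0.0081,-0.001,1],[0,0,-12.7,-0.0106,-0.0101,-0.001,1],[0,0,-15.2,-0.0129,-0.0119,-0.001,1],[0,0,-17.7,-0.0151,-0.0137,-0.001,1],[0,0,-20.2,-0.0175,-0.0154,-0.001,1]]
  ]
}}

```text
time: 5.6
position: [0.5669, -0.0604, 0.0816]
tool_rot: [0.199, -0.674, 0.679, -0.212]
ft_force: [2.6, 2.5, -1.4]
grip_width: 0.0006
```

```bash
python3 arc.py -2.5 .0665 8 .08
```

```text
t 5.6 p [ 0.5669 -0.0604  0.0816] jaw -56.2 az -54.2 r 0.0682 F [ 2.6  2.5 -1.4] q [-0.3   0.65  1.7   0.01  0.77  0.67] g 0.0006
[0, 0, -0.6, -0.0034, -0.0002, -0.0016, 1], [0, 0, -3.1, -0.0059, -0.0018, -0.0016, 1], [0, 0, -5.6, -0.0084, -0.0032, -0.0016, 1], [0, 0, -8.1, -0.0110, -0.0045, -0.0016, 1], [0, 0, -10.6, -0.0136, -0.0057, -0.0016, 1], [0, 0, -13.1, -0.0163, -0.0068, -0.0016, 1], [0, 0, -15.6, -0.0190, -0.0078, -0.0016, 1], [0, 0, -18.1, -0.0218, -0.0086, -0.0016, 1],
```

Call:
{"name": "jog_arm", "arguments": {
  "increments": [
    [[0,0,-0.6,-0.0034,-0.0002,-0.0015,1],[0,0,-3.1,-0.0059,-0.0018,-0.0015,1],[0,0,-5.6,-0.0084,-0.0032,-0.0015,1],[0,0,-8.1,-0.011,-0.0045,-0.0015,1],[0,0,-10.6,-0.0136,-0.0057,-0.0015,1],[0,0,-13.1,-0.0163,-0.0068,-0.0015,1],[0,0,-15.6,-0.019,-0.0078,-0.0015,1],[0,0,-18.1,-0.0218,-0.0086,-0.0015,1]]
  ]
}}

```text
time: 6.4
position: [0.5451, -0.0697, 0.0808]
tool_rot: [0.09, -0.696, 0.705, -0.103]
ft_force: [3.4, 1.4, -0.2]
grip_width: 0.0008
```

```bash
python3 arc.py -2.5 .0665 8 .08
```

```text
t 6.4 p [ 0.5451 -0.0697  0.0808] jaw -74.3 az -74.4 r 0.0672 F [ 3.4  1.4 -0.2] q [-0.33  0.63  1.76 -0.    0.73  0.97] g 0.0008
[0, 0, -2.5, -0.0030, -0.0000, -0.0008, 1], [0, 0, -5.0, -0.0058, -0.0006, -0.0008, 1], [0, 0, -7.5, -0.0087, -0.0011, -0.0008, 1], [0, 0, -10.0, -0.0116, -0.0014, -0.0008, 1], [0, 0, -12.5, -0.0145, -0.0017, -0.0008, 1], [0, 0, -15.0, -0.0174, -0.0018, -0.0008, 1], [0, 0, -17.5, -0.0203, -0.0017, -0.0008, 1], [0, 0, -20.0, -0.0232, -0.0016, -0.0008, 1],
```

Call:
{"name": "jog_arm", "arguments": {
  "increments": [
    [[0,0,-2.5,-0.003,0,-0.001,1],[0,0,-5,-0.0058,-0.0006,-0.001,1],[0,0,-7.5,-0.0087,-0.0011,-0.001,1],[0,0,-10,-0.0116,-0.0014,-0.001,1],[0,0,-12.5,-0.0145,-0.0017,-0.001,1],[0,0,-15,-0.0174,-0.0018,-0.001,1],[0,0,-17.5,-0.0203,-0.0017,-0.001,1],[0,0,-20,-0.0232,-0.0016,-0.001,1]]
  ]
}}

```text
time: 7.2
position: [0.5221, -0.0721, 0.0806]
tool_rot: [-0.033, -0.701, 0.712, 0.021]
ft_force: [-0.9, 0.2, -0.6]
grip_width: 0.0004
```

```bash
python3 st.py; python3 sv.py a2
```

```text
t 7.2 p [ 0.5221 -0.0721  0.0806] jaw -94.4 az -94.2 r 0.0673 F [-0.9  0.2 -0.6] q [-0.34  0.61  1.81 -0.02  0.7   1.32] g 0.0004
```

View pics/a2.png

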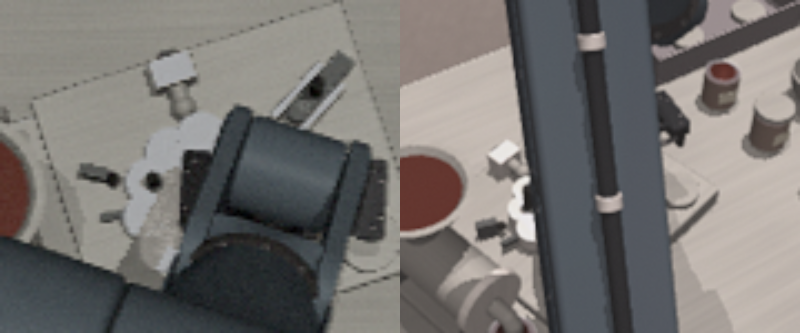

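```bash
python3 arc.py -2 .0665 6 .08
```

```text
t 7.3 p [ 0.5214 -0.0717  0.0804] jaw -94.3 az -94.8 r 0.067 F [ 0.4 -0.1 -0.6] q [-0.34  0.61  1.81 -0.02  0.7   1.31] g 0.0005
[0, 0, -2.5, -0.0023, 0.0007, -0.0004, 1], [0, 0, -4.5, -0.0046, 0.0010, -0.0004, 1], [0, 0, -6.5, -0.0069, 0.0014, -0.0004, 1], [0, 0, -8.5, -0.0091, 0.0019, -0.0004, 1], [0, 0, -10.5, -0.0114, 0.0025, -0.0004, 1], [0, 0, -12.5, -0.0136, 0.0031, -0.0004, 1],
```

Call:
{"name": "jog_arm", "arguments": {
  "increments": [
    [[0,0,-2.5,-0.0023,0.0007,0,1],[0,0,-4.5,-0.0046,0.001,0,1],[0,0,-6.5,-0.0069,0.0014,0,1],[0,0,-8.5,-0.0091,0.0019,0,1],[0,0,-10.5,-0.0114,0.0025,0,1]]
  ]
}}

```text
time: 7.8
position: [0.511, -0.0701, 0.081]
tool_rot: [-0.097, -0.695, 0.708, 0.085]
ft_force: [2.1, -1.0, -0.8]
grip_width: 0.0001
```

```bash
python3 arc.py -1 .0665 6 .08
```

```text
t 7.8 p [ 0.511  -0.0701  0.081 ] jaw -104.8 az -103.8 r 0.067 F [ 2.1 -1.  -0.8] q [-0.34  0.6   1.84 -0.02  0.68  1.5 ] g 0.0001
[0, 0, -0.0, -0.0010, 0.0008, -0.0010, 1], [0, 0, -1.0, -0.0021, 0.0011, -0.0010, 1], [0, 0, -2.0, -0.0032, 0.0014, -0.0010, 1], [0, 0, -3.0, -0.0043, 0.0018, -0.0010, 1], [0, 0, -4.0, -0.0054, 0.0021, -0.0010, 1], [0, 0, -5.0, -0.0065, 0.0025, -0.0010, 1],
```

Call:
{"name": "jog_arm", "arguments": {
  "increments": [
    [[0,0,0,-0.001,0.0008,-0.001,1],[0,0,-1,-0.0021,0.0011,-0.001,1],[0,0,-2,-0.0032,0.0014,-0.001,1],[0,0,-3,-0.0043,0.0018,-0.001,1]]
  ]
}}

```text
time: 8.2
position: [0.51, -0.07, 0.0808]
tool_rot: [-0.118, -0.691, 0.706, 0.101]
ft_force: [5.7, -3.6, -1.6]
grip_width: 0.0005
```

```bash
python3 arc.py -1 .0665 6 .08
```

```text
t 8.2 p [ 0.51   -0.07    0.0808] jaw -107.8 az -104.6 r 0.0671 F [ 5.7 -3.6 -1.6] q [-0.34  0.6   1.85 -0.03  0.67  1.56] g 0.0005
[0, 0, 2.2, -0.0010, 0.0009, -0.0008, 1], [0, 0, 1.2, -0.0021, 0.0013, -0.0008, 1], [0, 0, 0.2, -0.0032, 0.0016, -0.0008, 1], [0, 0, -0.8, -0.0043, 0.0020, -0.0008, 1], [0, 0, -1.8, -0.0054, 0.0023, -0.0008, 1], [0, 0, -2.8, -0.0065, 0.0027, -0.0008, 1],
```

Call:
{"name": "jog_arm", "arguments": {
  "increments": [
    [[0,0,0,-0.0029,0.001,-0.0008,1],[0,0,0,-0.0039,0.0013,-0.0008,1],[0,0,0,-0.0048,0.0016,-0.0008,1],[0,0,0,-0.0048,0.0016,-0.0008,1]]
  ]
}}

```text
time: 8.6
position: [0.5086, -0.0695, 0.0808]
tool_rot: [-0.121, -0.691, 0.706, 0.099]
ft_force: [6.3, -0.9, 0.2]
grip_width: 0.0003
```

```bash
python3 st.py
```

```text
t 8.6 p [ 0.5086 -0.0695  0.0808] jaw -107.9 az -105.9 r 0.067 F [ 6.3 -0.9  0.2] q [-0.34  0.6   1.86 -0.03  0.66  1.56] g 0.0003
```

Call:
{"name": "jog_arm", "arguments": {
  "increments": [
    [[0,0,0,-0.004,0.001,-0.0008,1],[0,0,0,-0.0048,0.0013,-0.0008,1],[0,0,0,-0.0058,0.0015,-0.0008,1],[0,0,0,-0.0058,0.0015,-0.0008,1]]
  ]
}}

```text
time: 9.0
position: [0.5064, -0.0684, 0.0808]
tool_rot: [-0.124, -0.691, 0.706, 0.096]
ft_force: [7.0, 1.3, 0.0]
grip_width: 0.0006
```

```bash
python3 st.py
```

```text
t 9.0 p [ 0.5064 -0.0684  0.0808] jaw -108.0 az -108.0 r 0.0667 F [7.  1.3 0. ] q [-0.34  0.59  1.87 -0.02  0.64  1.56] g 0.0006
```

Call:
{"name": "jog_arm", "arguments": {
  "increments": [
    [[0,0,0,-0.0038,0.0012,-0.0008,1],[0,0,0,-0.0048,0.0016,-0.0008,1],[0,0,0,-0.0054,0.0018,-0.0008,1],[0,0,0,-0.0054,0.0018,-0.0008,1]]
  ]
}}

```text
time: 9.4
position: [0.505, -0.0675, 0.081]
tool_rot: [-0.127, -0.69, 0.706, 0.094]
ft_force: [7.3, -0.4, -1.0]
grip_width: 0.0003
```

```bash
python3 st.py
```

```text
t 9.4 p [ 0.505  -0.0675  0.081 ] jaw -108.0 az -109.4 r 0.0663 F [ 7.3 -0.4 -1. ] q [-0.34  0.59  1.88 -0.02  0.62  1.56] g 0.0003
```

Call:
{"name": "jog_arm", "arguments": {
  "increments": [
    [[0,0,-1,-0.0038,0.0014,-0.001,1],[0,0,-1,-0.0048,0.0018,-0.001,1],[0,0,-2,-0.0057,0.0021,-0.001,1],[0,0,-2,-0.0057,0.0021,-0.001,1]]
  ]
}}

```text
time: 9.8
position: [0.5044, -0.0675, 0.0811]
tool_rot: [-0.144, -0.687, 0.705, 0.102]
ft_force: [7.8, -2.6, -2.4]
grip_width: 0.0003
```

```bash
python3 st.py
```

```text
t 9.8 p [ 0.5044 -0.0675  0.0811] jaw -110.0 az -109.9 r 0.0664 F [ 7.8 -2.6 -2.4] q [-0.34  0.59  1.89 -0.03  0.61  1.6 ] g 0.0003
```

Call:
{"name": "jog_arm", "arguments": {
  "increments": [
    [[0,0,0,-0.0047,0.0018,-0.001,1],[0,0,0,-0.0056,0.0021,-0.001,1],[0,0,0,-0.0066,0.0024,-0.001,1],[0,0,0,-0.0066,0.0024,-0.001,1]]
  ]
}}

```text
time: 10.2
position: [0.5043, -0.0674, 0.0814]
tool_rot: [-0.149, -0.686, 0.705, 0.097]
ft_force: [10.4, -1.9, -3.2]
grip_width: 0.0004
```

```bash
python3 st.py
```

```text
t 10.2 p [ 0.5043 -0.0674  0.0814] jaw -110.1 az -110.0 r 0.0664 F [10.4 -1.9 -3.2] q [-0.34  0.58  1.9  -0.03  0.58  1.6 ] g 0.0004
```

Call:
{"name": "jog_arm", "arguments": {
  "increments": [
    [[0,0,0,-0.006,0.0022,-0.001,1],[0,0,0,-0.007,0.0025,-0.001,1],[0,0,0,-0.0078,0.0028,-0.001,1],[0,0,0,-0.0078,0.0028,-0.001,1]]
  ]
}}

```text
time: 10.6
position: [0.5042, -0.0673, 0.0817]
tool_rot: [-0.155, -0.685, 0.706, 0.092]
ft_force: [13.3, -2.5, -7.2]
grip_width: 0.0006
```

```bash
python3 st.py; python3 -c "
from h import *
from scipy.spatial.transform import Rotation as R
print(R.from_quat(get_obs()['tool_rot']).as_matrix()[:,1])"
```

```text
t 10.6 p [ 0.5042 -0.0673  0.0817] jaw -110.2 az -110.1 r 0.0663 F [13.3 -2.5 -7.2] q [-0.34  0.58  1.91 -0.03  0.56  1.6 ] g 0.0006
[ 0.08301769 -0.04418662 -0.99556798]
```

Call:
{"name": "jog_arm", "arguments": {
  "increments": [
    [[0,0,0,-0.0078,0.0028,-0.002,1],[0,0,0,-0.0084,0.003,-0.003,1],[0,0,0,-0.0088,0.0032,-0.003,1],[0,0,0,-0.0088,0.0032,-0.003,1]]
  ]
}}

```text
time: 11.0
position: [0.5048, -0.0675, 0.0815]
tool_rot: [-0.163, -0.684, 0.706, 0.085]
ft_force: [12.0, -3.6, 2.4]
grip_width: 0.0004
```

```bash
python3 st.py
```

```text
t 11.0 p [ 0.5048 -0.0675  0.0815] jaw -110.2 az -109.5 r 0.0663 F [12.  -3.6  2.4] q [-0.34  0.58  1.92 -0.03  0.53  1.6 ] g 0.0004
```

Call:
{"name": "jog_arm", "arguments": {
  "increments": [
    [[0.5,1,0,-0.0075,0.0027,-0.002,1],[1,2,0,-0.0075,0.0027,-0.002,1],[1.5,3,0,-0.0075,0.0027,-0.002,1]]
  ]
}}

```text
time: 11.3
position: [0.5043, -0.0672, 0.0812]
tool_rot: [-0.148, -0.69, 0.702, 0.1]
ft_force: [10.3, -1.7, -2.1]
grip_width: 0.0006
```

```bash
python3 st.py
```

```text
t 11.3 p [ 0.5043 -0.0672  0.0812] jaw -110.2 az -110.1 r 0.0662 F [10.3 -1.7 -2.1] q [-0.35  0.58  1.89 -0.01  0.59  1.58] g 0.0006
```

Call:
{"name": "jog_arm", "arguments": {
  "increments": [
    [[1,2,0,-0.0075,0.0027,-0.002,1],[1.5,3,0,-0.0085,0.003,-0.002,1],[2,4,0,-0.0085,0.003,-0.002,1]]
  ]
}}

```text
time: 11.6
position: [0.503, -0.0665, 0.0805]
tool_rot: [0.128, 0.697, -0.695, -0.121]
ft_force: [11.0, -1.4, -3.6]
grip_width: 0.0005
```

```bash
python3 st.py; python3 -c "
from h import *
from scipy.spatial.transform import Rotation as R
print(R.from_quat(get_obs()['tool_rot']).as_matrix()[:,1])"
```

```text
t 11.6 p [ 0.503  -0.0665  0.0805] jaw -110.3 az -111.3 r 0.066 F [11.  -1.4 -3.6] q [-0.35  0.6   1.85  0.01  0.68  1.56] g 0.0005
[ 0.00944349  0.00146199 -0.99995434]
```

Call:
{"name": "jog_arm", "arguments": {
  "increments": [
    [[0.5,1.5,0,-0.008,0.003,-0.002,1],[1,2.5,0,-0.0095,0.0034,-0.002,1],[1,3,0,-0.0105,0.0038,-0.002,1],[1,3,0,-0.0105,0.0038,-0.002,1]]
  ]
}}

```text
time: 12.0
position: [0.5022, -0.0661, 0.0801]
tool_rot: [0.116, 0.699, -0.693, -0.134]
ft_force: [12.8, -2.6, -1.8]
grip_width: 0.0007
```

```bash
python3 st.py
```

```text
t 12.0 p [ 0.5022 -0.0661  0.0801] jaw -110.4 az -112.1 r 0.066 F [12.8 -2.6 -1.8] q [-0.35  0.61  1.83  0.01  0.73  1.57] g 0.0007
```

Call:
{"name": "jog_arm", "arguments": {
  "increments": [
    [[0.5,1.5,0,-0.0105,0.0038,-0.002,1],[0.5,1.5,0,-0.0118,0.0042,-0.002,1],[0.5,1.5,0,-0.0128,0.0046,-0.002,1],[0.5,1.5,0,-0.0128,0.0046,-0.002,1]]
  ]
}}

```text
time: 12.4
position: [0.5014, -0.0657, 0.0801]
tool_rot: [0.117, 0.699, -0.693, -0.135]
ft_force: [16.1, -3.4, -2.3]
grip_width: 0.0005
```

```bash
python3 st.py
```

```text
t 12.4 p [ 0.5014 -0.0657  0.0801] jaw -110.5 az -112.8 r 0.0659 F [16.1 -3.4 -2.3] q [-0.35  0.6   1.83  0.01  0.73  1.57] g 0.0005
```

Call:
{"name": "jog_arm", "arguments": {
  "increments": [
    [[0.5,1,0,-0.0126,0.0045,-0.002,1],[0.5,1,0,-0.0128,0.0046,-0.002,1],[0.5,1,0,-0.0128,0.0046,-0.002,1],[0.5,1,0,-0.0128,0.0046,-0.002,1]]
  ]
}}

```text
time: 12.8
position: [0.5013, -0.0656, 0.0802]
tool_rot: [0.121, 0.699, -0.692, -0.132]
ft_force: [18.2, -2.9, -3.7]
grip_width: 0.0006
```

```bash
python3 st.py
```

```text
t 12.8 p [ 0.5013 -0.0656  0.0802] jaw -110.6 az -113.0 r 0.0658 F [18.2 -2.9 -3.7] q [-0.36  0.6   1.84  0.01  0.72  1.57] g 0.0006
```

Call:
{"name": "jog_arm", "arguments": {
  "increments": [
    [[0.5,1,0,-0.0112,0.004,-0.001,1],[0.5,1,0,-0.0112,0.004,-0.001,1],[0.5,1,0,-0.0112,0.004,-0.001,1],[0.5,1,0,-0.0112,0.004,-0.001,1]]
  ]
}}

```text
time: 13.2
position: [0.5015, -0.0657, 0.0806]
tool_rot: [0.124, 0.7, -0.691, -0.13]
ft_force: [16.4, -3.0, -7.4]
grip_width: 0.0002
```

```bash
python3 st.py; python3 sv.py a3
```

```text
t 13.2 p [ 0.5015 -0.0657  0.0806] jaw -110.7 az -112.8 r 0.0658 F [16.4 -3.  -7.4] q [-0.36  0.6   1.84  0.02  0.71  1.56] g 0.0002
```

View pics/a3.png

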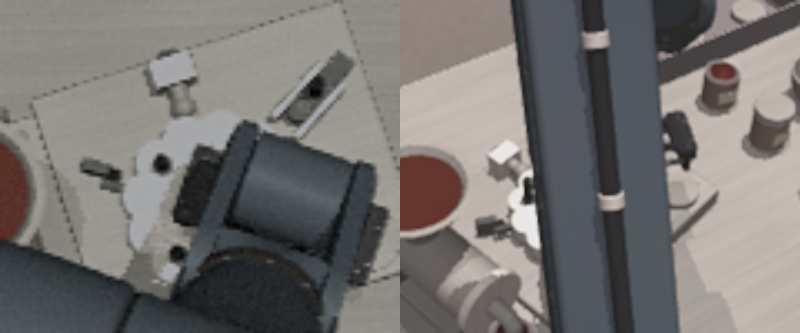

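Call:
{"name": "jog_arm", "arguments": {
  "increments": [
    [[0,0,0,-0.004,0.001,0,1],[0,0,0,0,-0.0005,0,1],[0,0,1,0.003,-0.0015,0,1],[0,0,3,0.006,-0.003,0,1],[0,0,5,0.009,-0.004,0,1],[0,0,7,0.012,-0.005,0,1],[0,0,9,0.016,-0.006,0,1],[0,0,11,0.02,-0.0065,0,1]]
  ]
}}

```text
time: 14.1
position: [0.5192, -0.0714, 0.0801]
tool_rot: [0.054, 0.709, -0.7, -0.065]
ft_force: [0.1, -1.1, -0.5]
grip_width: 0.0004
```

```bash
python3 st.py;  python3 -c "
from h import *
from scipy.spatial.transform import Rotation as R
print(R.from_quat(get_obs()['tool_rot']).as_matrix()[:,1])"; python3 sv.py a4
```

```text
t 14.1 p [ 0.5192 -0.0714  0.0801] jaw -99.6 az -96.7 r 0.0669 F [ 0.1 -1.1 -0.5] q [-0.35  0.62  1.79  0.01  0.75  1.37] g 0.0004
[-0.01435868  0.01364416 -0.99980381]
```

View pics/a4.png

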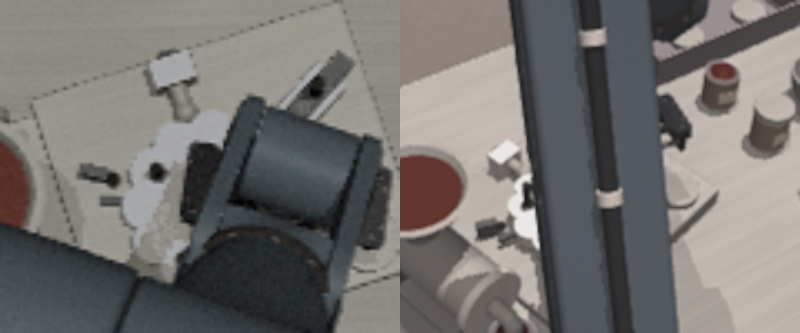

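Call:
{"name": "jog_arm", "arguments": {
  "increments": [
    [[0,0,0,0.001,0,0,1],[0,0,0,0.002,0,0,1],[0,0,0,0.003,0,0,1]]
  ]
}}

```text
time: 14.5
position: [0.5225, -0.0714, 0.0801]
tool_rot: [0.054, 0.709, -0.7, -0.065]
ft_force: [-0.0, -0.6, -0.2]
grip_width: 0.0004
```

```bash
python3 sv.py a5; python3 st.py;python3 - <<'E'
from h import *
for n in("a2","a3","a4","a5"):
    a=cv2.cvtColor(cv2.imread(f"pics/{n}_top.png"),6)
    x0,y0,x1,y1=272,185,305,218;m=(a[y0:y1,x0:x1]<75).astype(np.uint8)
    k,l,s,c=cv2.connectedComponentsWithStats(m)
    for i in range(1,k):
        if s[i][4]>5:
            q=c[i]+[x0,y0];w=onz("top",q,.1);d=w[:2]-[.527,-.005];print(n,q.round(1),s[i][4],w.round(3),np.hypot(*d).round(4),np.degrees(np.arctan2(d[1],d[0])).round(1))
E
python3 -c "
import cv2
import numpy as np
cv2.imwrite('pics/z5.png',np.hstack([cv2.resize(cv2.imread('pics/%s_top.png'%n)[180:230,265:315],(390,390),interpolation=0) for n in('a2','a5')]))"
```

```text
t 14.6 p [ 0.523  -0.0716  0.0802] jaw -99.7 az -93.5 r 0.0667 F [0.5 0.1 0.3] q [-0.35  0.62  1.78  0.01  0.75  1.38] g 0.0005
a2 [280.8 198.3] 25 [0.552 0.103 0.1  ] 0.1113 77.0
a2 [295.6 199. ] 20 [0.548 0.055 0.1  ] 0.0636 70.5
a2 [304. 205.] 17 [0.528 0.028 0.1  ] 0.0328 88.4
a3 [298.  193.9] 22 [0.565 0.047 0.1  ] 0.0642 53.5
a3 [281.5 197. ] 26 [0.556 0.101 0.1  ] 0.1101 74.6
a3 [282.7 201.3] 7 [0.542 0.097 0.1  ] 0.1035 81.7
a3 [303.3 207.3] 25 [0.52 0.03 0.1 ] 0.0359 100.7
a4 [296.8 196.2] 20 [0.557 0.051 0.1  ] 0.0636 61.5
a4 [280.5 198.3] 27 [0.552 0.104 0.1  ] 0.1122 77.1
a4 [282.5 206. ] 6 [0.526 0.098 0.1  ] 0.1034 90.3
a5 [296.8 196.2] 20 [0.557 0.051 0.1  ] 0.0636 61.5
a5 [280.5 198.3] 27 [0.552 0.104 0.1  ] 0.1122 77.1
a5 [304.  206.5] 6 [0.523 0.028 0.1  ] 0.0331 97.0
a5 [282.5 206. ] 6 [0.526 0.098 0.1  ] 0.1034 90.3
```

View pics/z5.png

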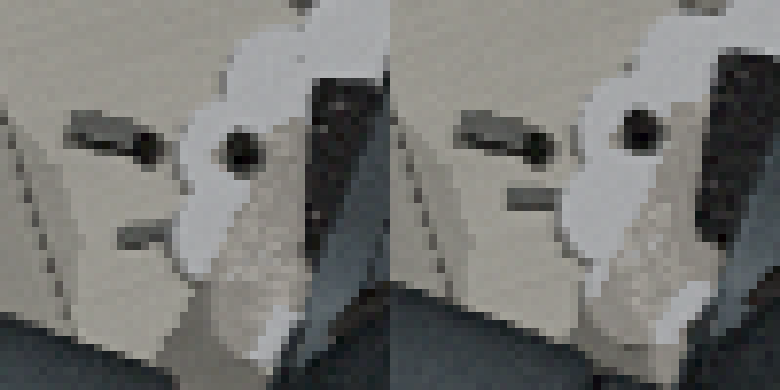

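```bash
python3 arc.py 5 .0665 8 .08
```

```text
t 14.6 p [ 0.523  -0.0716  0.0802] jaw -99.7 az -93.5 r 0.0667 F [0.5 0.1 0.3] q [-0.35  0.62  1.78  0.01  0.75  1.38] g 0.0005
[0, 0, 11.2, 0.0058, 0.0001, -0.0002, 1], [0, 0, 16.2, 0.0116, 0.0005, -0.0002, 1], [0, 0, 21.2, 0.0173, 0.0014, -0.0002, 1], [0, 0, 26.2, 0.0230, 0.0028, -0.0002, 1], [0, 0, 31.2, 0.0284, 0.0047, -0.0002, 1], [0, 0, 36.2, 0.0337, 0.0071, -0.0002, 1], [0, 0, 41.2, 0.0388, 0.0099, -0.0002, 1], [0, 0, 46.2, 0.0436, 0.0132, -0.0002, 1],
```

Also remove the small tilt.

Call:
{"name": "jog_arm", "arguments": {
  "increments": [
    [[-0.8,-0.8,7,0.0058,0.0001,0,1],[-0.8,-0.8,15,0.0116,0.0005,0,1],[-0.8,-0.8,21,0.0173,0.0014,0,1],[-0.8,-0.8,26,0.023,0.0028,0,1],[-0.8,-0.8,31,0.0284,0.0047,0,1],[-0.8,-0.8,36,0.0337,0.0071,0,1],[-0.8,-0.8,41,0.0388,0.0099,0,1],[-0.8,-0.8,46,0.0436,0.0132,0,1]]
  ]
}}

```text
time: 15.4
position: [0.5667, -0.0583, 0.0802]
tool_rot: [0.223, -0.669, 0.674, -0.22]
ft_force: [0.6, 0.4, -0.2]
grip_width: 0.0005
```

```bash
python3 arc.py 2.5 .0665 8 .08
```

```text
t 15.4 p [ 0.5667 -0.0583  0.0802] jaw -53.5 az -53.3 r 0.0665 F [ 0.6  0.4 -0.2] q [-0.29  0.65  1.69 -0.01  0.8   0.65] g 0.0005
[0, 0, 2.6, 0.0023, 0.0017, -0.0002, 1], [0, 0, 5.1, 0.0045, 0.0036, -0.0002, 1], [0, 0, 7.6, 0.0067, 0.0056, -0.0002, 1], [0, 0, 10.1, 0.0087, 0.0077, -0.0002, 1], [0, 0, 12.6, 0.0106, 0.0098, -0.0002, 1], [0, 0, 15.1, 0.0125, 0.0121, -0.0002, 1], [0, 0, 17.6, 0.0142, 0.0144, -0.0002, 1], [0, 0, 20.1, 0.0159, 0.0168, -0.0002, 1],
```

Call:
{"name": "jog_arm", "arguments": {
  "increments": [
    [[0,0,2.6,0.0023,0.0017,0,1],[0,0,5.1,0.0045,0.0036,0,1],[0,0,7.6,0.0067,0.0056,0,1],[0,0,10.1,0.0087,0.0077,0,1],[0,0,12.6,0.0106,0.0098,0,1],[0,0,15.1,0.0125,0.0121,0,1],[0,0,17.6,0.0142,0.0144,0,1],[0,0,20.1,0.0159,0.0168,0,1]]
  ]
}}

```text
time: 16.2
position: [0.581, -0.0428, 0.08]
tool_rot: [0.338, -0.62, 0.625, -0.334]
ft_force: [-3.7, -4.6, 1.5]
grip_width: 0.0001
```

```bash
python3 arc.py 2.5 .0665 8 .08
```

```text
t 16.2 p [ 0.581  -0.0428  0.08  ] jaw -33.2 az -35.0 r 0.0659 F [-3.7 -4.6  1.5] q [-0.26  0.67  1.65 -0.01  0.82  0.33] g 0.0001
[0, 0, 0.8, 0.0021, 0.0021, 0.0000, 1], [0, 0, 3.3, 0.0036, 0.0046, 0.0000, 1], [0, 0, 5.8, 0.0050, 0.0071, 0.0000, 1], [0, 0, 8.3, 0.0063, 0.0097, 0.0000, 1], [0, 0, 10.8, 0.0074, 0.0124, 0.0000, 1], [0, 0, 13.3, 0.0085, 0.0151, 0.0000, 1], [0, 0, 15.8, 0.0094, 0.0178, 0.0000, 1], [0, 0, 18.3, 0.0102, 0.0206, 0.0000, 1],
```

Call:
{"name": "jog_arm", "arguments": {
  "increments": [
    [[0,0,0.8,0.0021,0.0021,0,1],[0,0,3.3,0.0036,0.0046,0,1],[0,0,5.8,0.005,0.0071,0,1],[0,0,8.3,0.0063,0.0097,0,1],[0,0,10.8,0.0074,0.0124,0,1],[0,0,13.3,0.0085,0.0151,0,1],[0,0,15.8,0.0094,0.0178,0,1],[0,0,18.3,0.0102,0.0206,0,1]]
  ]
}}

```text
time: 17.0
position: [0.5916, -0.0218, 0.08]
tool_rot: [0.433, -0.558, 0.563, -0.43]
ft_force: [-0.4, -5.3, 1.1]
grip_width: 0.0002
```

```bash
python3 arc.py 2.5 .0665 8 .08
```

```text
t 17.0 p [ 0.5916 -0.0218  0.08  ] jaw -14.8 az -14.6 r 0.0667 F [-0.4 -5.3  1.1] q [-0.22  0.68  1.63 -0.01  0.83  0.05] g 0.0002
[0, 0, 2.7, 0.0005, 0.0029, 0.0000, 1], [0, 0, 5.2, 0.0010, 0.0057, 0.0000, 1], [0, 0, 7.7, 0.0014, 0.0086, 0.0000, 1], [0, 0, 10.2, 0.0017, 0.0115, 0.0000, 1], [0, 0, 12.7, 0.0019, 0.0144, 0.0000, 1], [0, 0, 15.2, 0.0019, 0.0173, 0.0000, 1], [0, 0, 17.7, 0.0019, 0.0202, 0.0000, 1], [0, 0, 20.2, 0.0016, 0.0231, 0.0000, 1],
```

Call:
{"name": "jog_arm", "arguments": {
  "increments": [
    [[0,0,2.7,0.0005,0.0029,0,1],[0,0,5.2,0.001,0.0057,0,1],[0,0,7.7,0.0014,0.0086,0,1],[0,0,10.2,0.0017,0.0115,0,1],[0,0,12.7,0.0019,0.0144,0,1],[0,0,15.2,0.0019,0.0173,0,1],[0,0,17.7,0.0019,0.0202,0,1],[0,0,20.2,0.0016,0.0231,0,1]]
  ]
}}

```text
time: 17.8
position: [0.5933, 0.0016, 0.08]
tool_rot: [0.524, -0.473, 0.479, -0.522]
ft_force: [0.1, -0.6, 0.8]
grip_width: 0.0007
```

```bash
python3 arc.py 2.5 .0665 8 .08
```

```text
t 17.8 p [0.5933 0.0016 0.08  ] jaw 5.4 az 5.7 r 0.0667 F [ 0.1 -0.6  0.8] q [-0.18  0.68  1.63 -0.01  0.83 -0.27] g 0.0007
[0, 0, 2.7, -0.0005, 0.0029, 0.0000, 1], [0, 0, 5.2, -0.0010, 0.0057, 0.0000, 1], [0, 0, 7.7, -0.0016, 0.0086, 0.0000, 1], [0, 0, 10.2, -0.0023, 0.0114, 0.0000, 1], [0, 0, 12.7, -0.0032, 0.0142, 0.0000, 1], [0, 0, 15.2, -0.0041, 0.0169, 0.0000, 1], [0, 0, 17.7, -0.0052, 0.0196, 0.0000, 1], [0, 0, 20.2, -0.0064, 0.0222, 0.0000, 1],
```

Call:
{"name": "jog_arm", "arguments": {
  "increments": [
    [[0,0,2.7,-0.0005,0.0029,0,1],[0,0,5.2,-0.001,0.0057,0,1],[0,0,7.7,-0.0016,0.0086,0,1],[0,0,10.2,-0.0023,0.0114,0,1],[0,0,12.7,-0.0032,0.0142,0,1],[0,0,15.2,-0.0041,0.0169,0,1],[0,0,17.7,-0.0052,0.0196,0,1],[0,0,20.2,-0.0064,0.0222,0,1]]
  ]
}}

```text
time: 18.6
position: [0.5885, 0.0223, 0.0801]
tool_rot: [0.599, -0.372, 0.381, -0.598]
ft_force: [1.8, -5.0, -2.6]
grip_width: 0.0007
```

```bash
python3 arc.py 2 .0665 8 .08; python3 sv.py a6
```

```text
t 18.6 p [0.5885 0.0223 0.0801] jaw 25.7 az 23.9 r 0.0673 F [ 1.8 -5.  -2.6] q [-0.15  0.67  1.65 -0.01  0.81 -0.59] g 0.0007
[0, 0, 0.2, -0.0017, 0.0018, -0.0001, 1], [0, 0, 2.2, -0.0027, 0.0039, -0.0001, 1], [0, 0, 4.2, -0.0039, 0.0059, -0.0001, 1], [0, 0, 6.2, -0.0050, 0.0079, -0.0001, 1], [0, 0, 8.2, -0.0063, 0.0098, -0.0001, 1], [0, 0, 10.2, -0.0076, 0.0117, -0.0001, 1], [0, 0, 12.2, -0.0090, 0.0136, -0.0001, 1], [0, 0, 14.2, -0.0105, 0.0154, -0.0001, 1],
```

View pics/a6.png

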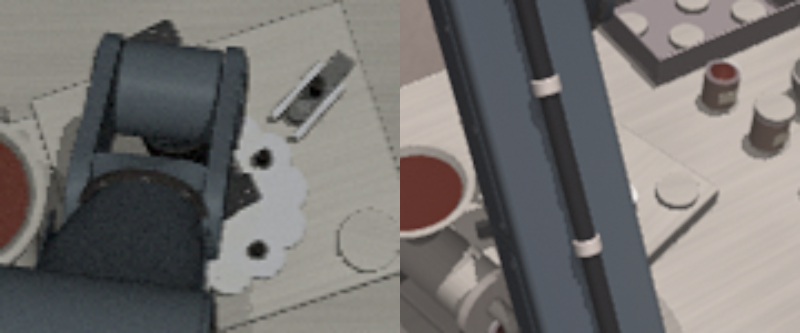

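Call:
{"name": "jog_arm", "arguments": {
  "increments": [
    [[0,0,0.2,-0.0017,0.0018,0,1],[0,0,2.2,-0.0027,0.0039,0,1],[0,0,4.2,-0.0039,0.0059,0,1],[0,0,6.2,-0.005,0.0079,0,1],[0,0,8.2,-0.0063,0.0098,0,1],[0,0,10.2,-0.0076,0.0117,0,1]]
  ]
}}

```text
time: 19.3
position: [0.5796, 0.036, 0.0799]
tool_rot: [-0.629, 0.319, -0.325, 0.63]
ft_force: [-0.2, -0.3, -0.4]
grip_width: 0.0005
```

```bash
python3 arc.py 2 .0665 4 .08; cat > pg.py <<'E'
from h import *
a=cv2.cvtColor(camera("top"),cv2.COLOR_RGB2GRAY);m=(a<70).astype(np.uint8);cv2.imwrite("pics/_t.png",a)
k,l,s,c=cv2.connectedComponentsWithStats(m)
for i in range(1,k):
    if 10<s[i][4]<40:
        w=onz("top",c[i],.1);d=w[:2]-[.527,-.005];r=np.hypot(*d)
        if .055<r<.075: print("peg",c[i].round(1),s[i][4],r.round(4),np.degrees(np.arctan2(d[1],d[0])).round(1))
E
python3 pg.py
```

```text
t 19.3 p [0.5796 0.036  0.0799] jaw 35.8 az 37.9 r 0.0667 F [-0.2 -0.3 -0.4] q [-0.13  0.66  1.67 -0.    0.8  -0.75] g 0.0005
[0, 0, 4.1, -0.0016, 0.0017, 0.0001, 1], [0, 0, 6.1, -0.0031, 0.0035, 0.0001, 1], [0, 0, 8.1, -0.0047, 0.0052, 0.0001, 1], [0, 0, 10.1, -0.0063, 0.0068, 0.0001, 1], 
peg [322.6 187.6] 17 0.0642 -27.8
peg [331.2 214. ] 20 0.0638 -119.0
```

Call:
{"name": "jog_arm", "arguments": {
  "increments": [
    [[0,0,0,0.003,-0.005,0,1],[0,0,0,0.006,-0.012,0.01,1],[0,0,0,0.006,-0.012,0.05,1],[0,0,0,0.006,-0.012,0.09,1],[0,0,3,0.02,-0.03,0.1,1],[0,0,6,0.04,-0.07,0.1,1],[0,0,9,0.06,-0.11,0.1,1],[0,0,11,0.081,-0.15,0.1,1]]
  ]
}}

```text
time: 20.15
position: [0.6612, -0.1157, 0.1815]
tool_rot: [-0.657, 0.256, -0.263, 0.659]
ft_force: [0.4, 0.1, -1.0]
grip_width: 0.0006
```

```bash
python3 st.py; python3 pg.py
```

```text
t 20.15 p [ 0.6612 -0.1157  0.1815] jaw 46.9 az -39.5 r 0.174 F [ 0.4  0.1 -1. ] q [-0.34  0.63  1.36  0.    1.14 -1.16] g 0.0006
peg [296.9 196.7] 24 0.0627 62.4
```

Call:
{"name": "jog_arm", "arguments": {
  "increments": [
    [[0,0,0,0,-0.0175,0,1],[0,0,0,0,-0.0175,-0.03,1],[0,0,0,0,-0.0175,-0.06,1],[0,0,0,0,-0.0175,-0.08,1],[0,0,0,0,-0.0175,-0.09,1],[0,0,0,0,-0.0175,-0.097,1],[0,0,0,0,-0.0175,-0.097,1]]
  ]
}}

```text
time: 20.9
position: [0.6657, -0.1419, 0.0845]
tool_rot: [0.658, -0.254, 0.268, -0.657]
ft_force: [-0.0, -0.5, -0.2]
grip_width: 0.0007
```

```bash
python3 st.py; python3 sv.py a7
```

```text
t 20.9 p [ 0.6657 -0.1419  0.0845] jaw 46.7 az -44.6 r 0.1949 F [-0.  -0.5 -0.2] q [-0.37  0.76  1.4  -0.    0.96 -1.19] g 0.0007
```

View pics/a7.png

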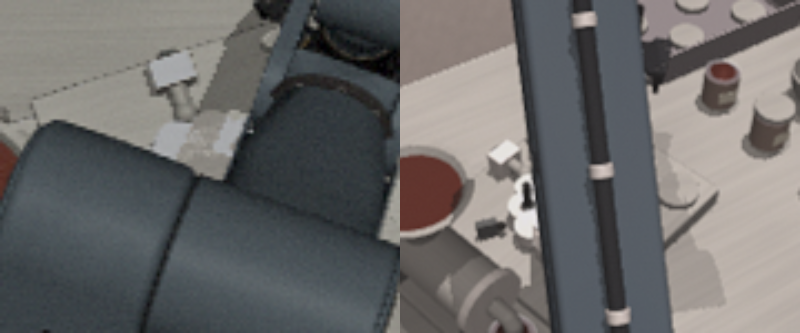

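Call:
{"name": "jog_arm", "arguments": {
  "increments": [
    [[0,0,0,-0.002,0.004,-0.002,1],[0,0,0,-0.006,0.009,-0.002,1],[0,0,0,-0.01,0.014,-0.002,1],[0,0,0,-0.0135,0.0178,-0.002,1],[0,0,0,-0.0157,0.0198,-0.002,1],[0,0,0,-0.0178,0.0218,-0.002,1]]
  ]
}}

```text
time: 21.6
position: [0.6497, -0.1207, 0.0841]
tool_rot: [0.658, -0.252, 0.269, -0.657]
ft_force: [2.7, -1.8, -2.6]
grip_width: 0.0001
```

```bash
python3 st.py
```

```text
t 21.6 p [ 0.6497 -0.1207  0.0841] jaw 46.8 az -43.3 r 0.1686 F [ 2.7 -1.8 -2.6] q [-0.35  0.73  1.46 -0.    0.92 -1.17] g 0.0001
```

Call:
{"name": "jog_arm", "arguments": {
  "increments": [
    [[0,0,0,-0.002,0.0019,-0.002,1],[0,0,0,-0.0038,0.0036,-0.002,1],[0,0,0,-0.0056,0.0053,-0.002,1],[0,0,0,-0.0074,0.007,-0.002,1],[0,0,0,-0.0092,0.0087,-0.002,1],[0,0,0,-0.011,0.0104,-0.002,1],[0,0,0,-0.0128,0.0121,-0.002,1],[0,0,0,-0.0146,0.0138,-0.002,1]]
  ]
}}

```text
time: 22.4
position: [0.6349, -0.1068, 0.0821]
tool_rot: [0.658, -0.252, 0.269, -0.657]
ft_force: [2.0, -1.6, 2.3]
grip_width: 0.0006
```

```bash
python3 st.py
```

```text
t 22.4 p [ 0.6349 -0.1068  0.0821] jaw 46.8 az -43.3 r 0.1483 F [ 2.  -1.6  2.3] q [-0.34  0.72  1.51 -0.    0.89 -1.15] g 0.0006
```

Call:
{"name": "jog_arm", "arguments": {
  "increments": [
    [[0,0,0,-0.0015,0.0014,0,1],[0,0,0,-0.0025,0.0023,0,1],[0,0,0,-0.0033,0.0031,0,1],[0,0,0,-0.004,0.0038,0,1],[0,0,0,-0.0047,0.0045,0,1],[0,0,0,-0.0053,0.005,0,1]]
  ]
}}

```text
time: 23.0
position: [0.6324, -0.1043, 0.0824]
tool_rot: [0.659, -0.249, 0.272, -0.656]
ft_force: [6.3, -9.0, -2.3]
grip_width: 0.0004
```

```bash
python3 st.py
```

```text
t 23.0 p [ 0.6324 -0.1043  0.0824] jaw 46.8 az -43.3 r 0.1448 F [ 6.3 -9.  -2.3] q [-0.33  0.71  1.52 -0.01  0.87 -1.15] g 0.0004
```

Call:
{"name": "jog_arm", "arguments": {
  "increments": [
    [[0,0,0,-0.0033,0.0031,0,1],[0,0,0,-0.004,0.0038,0,1],[0,0,0,-0.0045,0.0043,0,1],[0,0,0,-0.0045,0.0043,0,1]]
  ]
}}

```text
time: 23.4
position: [0.6326, -0.1043, 0.0827]
tool_rot: [0.66, -0.244, 0.276, -0.655]
ft_force: [9.2, -11.5, -6.5]
grip_width: 0.0006
```

```bash
python3 st.py
```

```text
t 23.4 p [ 0.6326 -0.1043  0.0827] jaw 46.8 az -43.2 r 0.1449 F [  9.2 -11.5  -6.5] q [-0.33  0.71  1.53 -0.01  0.86 -1.14] g 0.0006
```

Call:
{"name": "jog_arm", "arguments": {
  "increments": [
    [[0,0,0,0.002,-0.002,0,1],[0,0,0,0.006,-0.006,0,1],[0,0,0,0.012,-0.012,0,1],[0,0,0,0.02,-0.02,0,1],[0,0,0,0.024,-0.024,0.02,1],[0,0,0,0.024,-0.024,0.06,1],[0,0,0,0.024,-0.026,0.1,1],[0,0,0,0.024,-0.04,0.14,1]]
  ]
}}

```text
time: 24.2
position: [0.6563, -0.143, 0.2237]
tool_rot: [0.66, -0.245, 0.275, -0.655]
ft_force: [-0.0, 0.3, -0.5]
grip_width: 0.0007
```

Call:
{"name": "jog_arm", "arguments": {
  "increments": [
    [[0,0,0,-0.015,-0.04,0,1],[0,0,0,-0.03,-0.08,0,1],[0,0,0,-0.05,-0.12,0,1],[0,0,0,-0.07,-0.16,0,1],[0,0,0,-0.09,-0.2,0,1],[0,0,0,-0.11,-0.24,0,1],[0,0,0,-0.13,-0.28,0,1],[0,0,0,-0.15,-0.32,0,1]]
  ]
}}

```text
time: 25.0
position: [0.5053, -0.4645, 0.2236]
tool_rot: [0.659, -0.245, 0.274, -0.656]
ft_force: [1.2, -0.4, -0.1]
grip_width: 0.0002
```

```bash
python3 st.py; python3 sv.py a8; python3 pg.py; python3 - <<'E'
from h import *
a=cv2.cvtColor(cv2.imread("pics/a8_top.png"),6);b=cv2.cvtColor(cv2.imread("pics/a8_side.png"),6)
for n,g,(x0,y0,x1,y1) in(("top",a,(322,165,350,195)),("side",b,(310,165,345,205))):
    k,l,s,c=cv2.connectedComponentsWithStats((g[y0:y1,x0:x1]<70).astype(np.uint8))
    for i in range(1,k):
        if s[i][4]>8:
            q=c[i]+[x0,y0];w=onz(n,q,.1 if n=="top" else .088);d=w[:2]-([.527,-.005] if n=="top" else [.5231,-.0053]);print(n,q.round(1),s[i][4],w.round(4),np.hypot(*d).round(4),np.degrees(np.arctan2(d[1],d[0])).round(1))
E
```

```text
t 25.0 p [ 0.5053 -0.4645  0.2236] jaw 46.9 az -92.7 r 0.46 F [ 1.2 -0.4 -0.1] q [-0.91  0.59  1.3   0.02  1.21 -1.74] g 0.0002
peg [322.6 187.6] 17 0.0642 -27.8
peg [296.6 196.2] 19 0.0641 61.5
peg [331.2 213.9] 18 0.0635 -119.1
peg [305.1 222.4] 18 0.0642 151.7
top [338.8 176.9] 37 [ 0.6177 -0.0893  0.1   ] 0.1238 -42.9
top [323.  187.5] 14 [ 0.5841 -0.0361  0.1   ] 0.065 -28.6
side [325.7 179.4] 44 [ 0.6136 -0.0912  0.088 ] 0.1248 -43.5
side [316.7 192. ] 31 [ 0.5806 -0.0368  0.088 ] 0.0656 -28.7
side [338.6 202.8] 14 [ 0.506 -0.073  0.088] 0.0699 -104.2
```

View pics/a8.png

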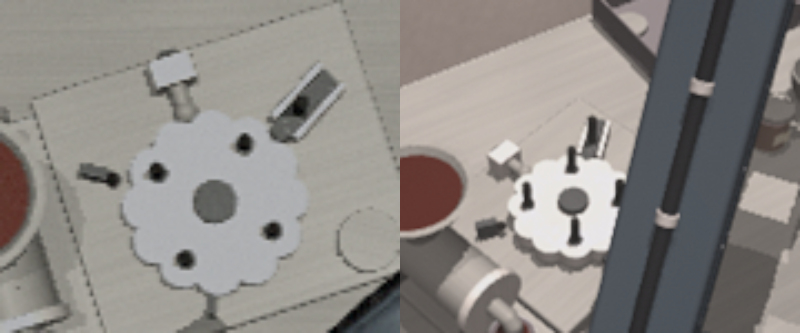

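```bash
python3 -c "
from rig import *
print(hand_in())"
```

```text
the job is handed in; nothing more can be done
None
```

I set the filler to its third portion and handed the job in at about 25 s of robot time; `hand_in()` gave no verdict.

**What I did:**
- With the shut fingers I turned the wheel clockwise four clicks to home. I then pressed the lug on the stop for about 1 s at 13–19 N at the peg, all below 20 N.
- I let the wheel spring back to home, then turned it anticlockwise three clicks.
- I pushed the bolt's pin in until it stopped dead at about 16 N, then moved the arm well clear.

**Last checks:**
- **Wheel:** the pegs stand at 61.5°, 151.7°, −27.8° and −119.1°. They repeat every 90°, and at home one stood at 61.5°, so the wheel rests in a click. The lug points at about 180°, 90° on from home, which is the third click.
- **Bolt:** the pin moved from 149 to 124 mm from the wheel's axis in the top view, a travel of about 25 mm. The side view gave about 26 mm.
- **Bystanders:** no contact was felt near any of them. I did not measure their positions again.

**What disagreed:**
- **Before pressing the stop:** one picture showed the wheel about 9° short of home, probably caught in mid-snap. After release it stood exactly at home.
- **Calibration:** the two cameras differ by about 4 mm in x, so I worked from the top view, and the contacts I felt confirmed it.

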